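# Close up the coffee capsule cupboard

### The arm

A 6-joint arm with a two-finger parallel gripper is mounted at the origin on a cart in front of the work surface, level with it; the furniture and walls round the work are solid. World frame = base frame: x ahead of the robot, y to its left, z up, the work surface at z = 0. Lengths are in m, angles in rad, forces in N, time in s.
With the tool pointing down it reaches from about 0.375 to 0.9 m from the base axis. Payload 3.1 kg.
Tool frame: the origin (TCP) lies at the very end of the fingers, on their centre line; the grasp point (between the pads) lies 19 mm behind it (grip_depth is the distance from the TCP to the grasp point, in m); z points along the fingers, y is the line along which they close (so a half turn about z gives the same grasp; the last joint's range is limited). The gripper opens to 85 mm and grips with 20 to 120 N. Pads are 22 mm wide; open, the fingers measure 114 mm over their backs; the gripper's body (76 mm by 85 mm) begins 54 mm behind the grasp point. The pads swing forward as they close: fully open they stand 13 mm farther back than shut.
Start: joints at [1.062, 0.527, 1.433, -0, 1.181, -0.178], TCP at [0.203, 0.591, 0.231] pointing down, gripper open.
Joint ranges: [-3.08, 3.08], [-0.75, 2.2], [0.22, 2.44], [-1.43, 4.57], [0, 2.65], [-2.85, 2.85]. Speed limits (rad/s): [2.79, 2.79, 3.14, 3.14, 3.14, 3.14].

### API

Orientations are given as a unit quaternion [x, y, z, w].
In Python, from station import * gives the robot as it stands.
- The arm moves only by the tool apply_moves, never from a script. Its argument "plan" is a list of rows, each a list of 7 numbers: the shift along the tool's x, y, z in m, then the turn, a rotation vector about the tool's x, y, z in rad, then the gripper command: -1 is fully open, 1 is shut, values between are in proportion. In form: [[dx, dy, dz, wx, wy, wz, jaw], ...]. A call has 1 to 8 rows; each row shifts and turns the commanded pose from where the row before left it, along the tool's axes as they then stand; what a row does not reach is not made up. A row lasts 1/8 s, in which the tool goes at most 62.5 mm and 10.7 degrees, less where a joint would pass 70% of its speed; a pose out of reach is approached as far as the arm can. A call is refused whole if a number of a shift passes 0.0625 or a number of a turn 0.188, either way. A call with a gripper value outside its range is refused whole. The fingers move at their own pace and stop on an object; "force" is the grip in N (left out, the last holds). Time passes only in rows, so rows that do not move let the fingers close. It gives the time, the measured TCP pose, the force, the opening and the grip force at its end, in the units of the state.
- sense(): the state, without advancing time (a new reading comes with each control period).
- snapshot(name): name is "scene" or "top"; returns the picture (384x512x3 uint8, red, green, blue); there is no depth.
- calibration(name): a dict with "camera_matrix" (3x3 intrinsics, pixels), "R" (3x3) and "t" (3): a world point X has camera coordinates R X + t. Camera axes: x right, y down, z forward; pixel columns grow to the right and rows downward; lengths in m; the calibration is good to about 2 mm. A picture is of the moment at which its call begins. calibration takes no time and is no camera call.
- sign_off(): hands the job in; it is judged then, once.
The state is a dict: "t": time; "q": joint angles; "qd": joint speeds; "tau": joint torques, N m; "tcp_pos": TCP position; "tool_rot": TCP orientation; "force": force on the tool from outside, world axes, zero at the start; "ft_torque": the same for the moment, N m; "finger_gap": opening from 0.0 (shut) to 1.0 (fully open); "gripper_force": force on a finger pad.
Only numpy, scipy, OpenCV 4.12 (cv2) and the standard library are available. Lean on these libraries where they do the work, as an engineer would, in place of code of your own. Each camera call takes 0.05 s, during which the arm holds its last target. There are 200 camera calls.

### The job

The little capsule cupboard on the worktop has been left with its white tray pulled out and its green door open. With the fingertips only, gripping nothing, gently push the tray fully in, and then push the door fully shut over it. Do not slam either of them, do not lift the cupboard or shove it out of its place (a few millimetres do no harm), and leave the two spice jars where they stand.

Things in the scene. Friction and masses are not known exactly. Their poses are not given: they have to be found in the camera images.
- cupboard: Light-wood capsule cupboard, loose on rubber feet: 150 mm deep (x), 200 wide (y), 85 high, 2.4 to 3.4 kg in all, closed roof. Origin: centre of its underside. Its -x points out of its open front (front face at x = -75 mm), +y is its left seen from the robot, z up. A push of over about 15 N may slide it.
- tray (a joint): How far the white capsule tray stands out of the cupboard's front, m along the cupboard's -x: 0 = fully in (front face flush with the cupboard's front, against a stop), at most 0.10. About 1.2 N friction; it stays where it is left.
- tray_front (a point): Point on the outer face of the tray's upright front, on its middle line, 45 mm above the worktop; moves with the tray. Axes as the cupboard's (outward is -x). The front is 172 mm wide, 9 mm thick, from 16 to 73 mm above the worktop, but only up to 60 mm in its middle 56 mm (a finger notch).
- door (a joint): Opening angle of the green door, rad: 0 = shut, flat against the cupboard's front; 1.57 = pointing straight out of the front (cupboard's -x); at most 1.95, swung farther to the left. Stiff hinge (0.06 N m friction): the door stays where it is left.
- door_hinge (a point): Point on the door's upright hinge axis, 44 mm above the worktop, at the cupboard's left front edge (x = -76, y = +99 mm in its frame). Axes turn with the door: -y runs from the hinge along the leaf to its free edge, -x points out of the outer face (the one seen when shut).
- door_face (a point): Point on the green door's outer face, 100 mm from the hinge axis, 44 mm above the worktop; axes as door_hinge. The leaf reaches 197 mm from the hinge and from 14 to 83 mm above the worktop; outer face 11 mm, inner face 1 mm out (-x) from the hinge axis. A steel knob, 20 mm across, stands 18 mm out of the outer face 174 mm from the hinge.
- brown_jar: Small glass spice jar with a red cap and a brown label, 45 mm across, 106 mm high, standing loose on the worktop to the right of the cupboard; a bystander. Origin: centre of its underside.
- green_jar: Small glass spice jar with a red cap and a green and white label, 45 mm across, 106 mm high, standing loose on the worktop behind the cupboard; a bystander. Origin: centre of its underside.

How it is judged:
On the way, in this order (a step that is already met when the one before it is completed fails the run):
1. the tray is pushed fully in while the door is still open (value of joint tray below 0.005 m and value of joint door above 0.3 rad), for 0.2 s.
2. the door is pushed shut (value of joint door below 0.04 rad), for 0.2 s.
At the end, for the whole second after the job is handed in: The tray is in to within 5 mm, the door shut to within 0.04 rad (about 2 degrees), the cupboard stands level and at rest within 10 mm of where it stood, and both spice jars stand upright within 20 mm of where they stood (value of joint tray below 0.005 m and value of joint door below 0.04 rad and linear speed of cupboard below 0.01 m/s and distance of cupboard from where it was at the start of the episode below 0.01 m and angle between cupboard's own z axis and vertical below 0.05 rad and distance of each of brown_jar, green_jar from where it was at the start of the episode below 0.02 m and angle between each of brown_jar, green_jar's own z axis and vertical below 0.1 rad); the robot touches nothing.
It fails at once if the door is swung onto the tray while the tray still sticks out (tray more than 20 mm out, door under 0.7 rad) (value of joint tray above 0.02 m and value of joint door below 0.7 rad).
It fails at once if the tray is slammed (faster than 0.4 m/s) or the door is (faster than 3 rad/s) (velocity of joint tray below -0.4 m/s or velocity of joint door below -3 rad/s).
It fails at once if the cupboard is shoved more than 10 mm, lifted or tipped (distance of cupboard from where it was at the start of the episode above 0.01 m or height (world z) of cupboard above 0.01 m or angle between cupboard's own z axis and vertical above 0.08 rad).
It fails at once if the fingers grip or press the cupboard, its tray or its door with over 35 N (contact force between the fingers and cupboard above 35 N).
It fails at once if a bystander is lifted, knocked over or moved more than 20 mm (distance of any of brown_jar, green_jar from where it was at the start of the episode above 0.02 m or angle between any of brown_jar, green_jar's own z axis and vertical above 0.3 rad).
It also fails if it takes over 51 s, if anything falls off the work surface, if the arm or the gripper's body presses on something with over 40 N, if the wrist force passes 120 N, or if a joint passes its speed limit or range.

## Working session

There is one attempt and no reset: what is moved stays moved. The work goes in short steps, Python scripts to look and compute and a tool call to move; the robot and the scene stay as the last step left them, time stands still between calls to the robot, and variables do not carry over. Pictures are saved under pics/ and viewed, at most 10 in all, crops included, and the job is handed in when it is done.

Besides the shell and the picture viewer there is one more tool, called after ">>>" as name([rows], argument=value, ...), one row to a line, values as JSON. apply_moves: Moves the arm, as the interface text tells. Its arguments: {"type":"object","properties":{"plan":{"type":"array"},"force":{"type":"number"}},"required":["plan"]}

```bash
mkdir -p pics; python3 - <<'E'
from station import *
import cv2
for n in("scene","top"):
    im=snapshot(n); cv2.imwrite(f"pics/{n}0.png",im[:,:,::-1]); c=calibration(n); print(n,c)
s=sense(); print(s['t'],s['tcp_pos'],s['tool_rot'],s['finger_gap'])
E
```

```text
scene {'camera_matrix': array([[354.96055602,   0.        , 251.26080448],
       [  0.        , 354.96055602, 190.06875817],
       [  0.        ,   0.        ,   1.        ]]), 'R': array([[-0.84680753, -0.53180252, -0.0101534 ],
       [-0.32526347,  0.53284337, -0.78120523],
       [ 0.42085708, -0.65822794, -0.62419171]]), 't': array([0.32808007, 0.39821658, 0.44157867])}
top {'camera_matrix': array([[395.24659282,   0.        , 260.50828223],
       [  0.        , 395.24659282, 192.14226241],
       [  0.        ,   0.        ,   1.        ]]), 'R': array([[ 2.00026549e-03, -9.99782152e-01, -2.07761160e-02],
       [-9.94234586e-01,  2.39070045e-04, -1.07226543e-01],
       [ 1.07208150e-01,  2.08708147e-02, -9.94017516e-01]]), 't': array([-0.30194503,  0.56986967,  0.86729043])}
0.1 [0.20262795 0.59054699 0.23042344] [ 1.64642279e-01  9.86352837e-01 -9.43680863e-04 -3.33030344e-04] 0.997934980617803
```

View pics/scene0.png

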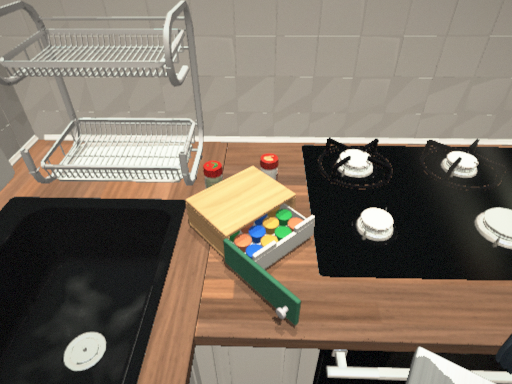

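View pics/top0.png

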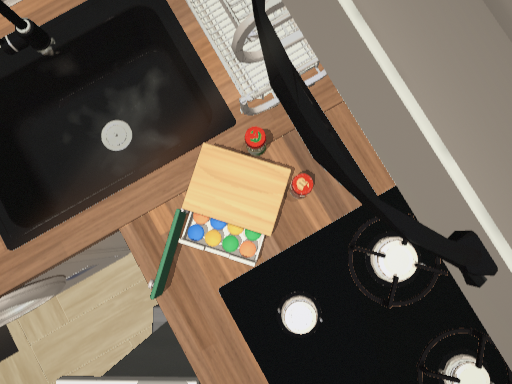

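The scene view shows the cupboard with its door sticking out to the front left and the tray part-way out. In the top view the roof corners are near (205,143), (292,167), (272,233) and (183,205). The door runs from (181,210) to (155,298), the tray front from (181,241) to (256,264), and the jars stand at (256,138) and (302,184).

```bash
cat > h.py <<'E'
from station import *
import numpy as np, cv2
def ray(n,uv,z):
    c=calibration(n);K,R,t=c['camera_matrix'],c['R'],c['t']
    d=R.T@np.linalg.solve(K,np.array([*uv,1.]));o=-R.T@t
    return o+d*(z-o[2])/d[2]
def big(m):
    c,_=cv2.findContours(m,cv2.RETR_EXTERNAL,cv2.CHAIN_APPROX_NONE);return max(c,key=cv2.contourArea)
def plane_rect(n,c,z):
    P=np.array([ray(n,p+0.0,z)[:2] for p in c[:,0]]).astype(np.float32)
    return cv2.minAreaRect(P*1000)
E
python3 - <<'E'
from h import *
im=snapshot("top");hsv=cv2.cvtColor(im,cv2.COLOR_RGB2HSV)
for p in[(237,190),(215,160),(260,210),(170,200),(300,220),(168,255),(215,258),(190,243)]: print(p,hsv[p[1],p[0]])
roof=cv2.inRange(hsv,(12,60,185),(28,180,255));roof[:, :170]=0;roof[:,300:]=0;roof[:135]=0;roof[240:]=0
roof=cv2.morphologyEx(roof,cv2.MORPH_OPEN,np.ones((5,5)))
c=big(roof);r=plane_rect("top",c,.085);print("roof",r,cv2.boxPoints(r),cv2.boxPoints(cv2.minAreaRect(c)))
g=cv2.inRange(hsv,(65,100,40),(90,255,255));g[:,:140]=0;g[:,188:]=0;g[:200]=0;g[305:]=0
c=big(g);r=plane_rect("top",c,.083);print("door",r,cv2.boxPoints(r),cv2.boxPoints(cv2.minAreaRect(c)))
im2=im.copy();im2[g>0]=(255,0,255);im2[roof>0]=(0,255,255)
v=np.hstack([cv2.resize(x[130:310,130:320],None,fx=2.1,fy=2.8,interpolation=0) for x in(im,im2)])
cv2.imwrite("pics/m.png",v[:,:,::-1])
for p in[(181,241),(256,264)]:print(p,ray("top",p,.073))
for p in[(256,137),(302,184)]:print(p,ray("top",p,.106))
E
```

```text
(237, 190) [ 20  94 238]
(215, 160) [ 19  98 237]
(260, 210) [ 21  91 238]
(170, 200) [ 14 113 180]
(300, 220) [ 13 120 166]
(168, 255) [ 71 109  56]
(215, 258) [ 14 119 176]
(190, 243) [ 28  16 238]
roof ((562.7753295898438, -247.521484375), (198.96563720703125, 168.79827880859375), 72.45464324951172) [[ 452.31238  -316.9332  ]
 [ 613.25793  -367.81924 ]
 [ 673.2383   -178.10977 ]
 [ 512.2927   -127.223724]] [[177.90024 217.21042]
 [201.474   141.25055]
 [290.99026 169.03146]
 [267.4165  244.99133]]
door ((433.6747741699219, -111.86610412597656), (16.99950408935547, 190.90118408203125), 75.49169158935547) [[ 339.1386   -96.18249]
 [ 523.9522  -144.00714]
 [ 528.21094 -127.54972]
 [ 343.39734  -79.72507]] [[152.88016 297.96616]
 [178.00003 209.     ]
 [185.64905 211.15973]
 [160.52917 300.1259 ]]
(181, 241) [ 0.4606664  -0.13332597  0.073     ]
(256, 264) [ 0.41293162 -0.29319957  0.073     ]
(256, 137) [ 0.67792627 -0.29340533  0.106     ]
(302, 184) [ 0.57855295 -0.3887187   0.106     ]
```

View pics/m.png

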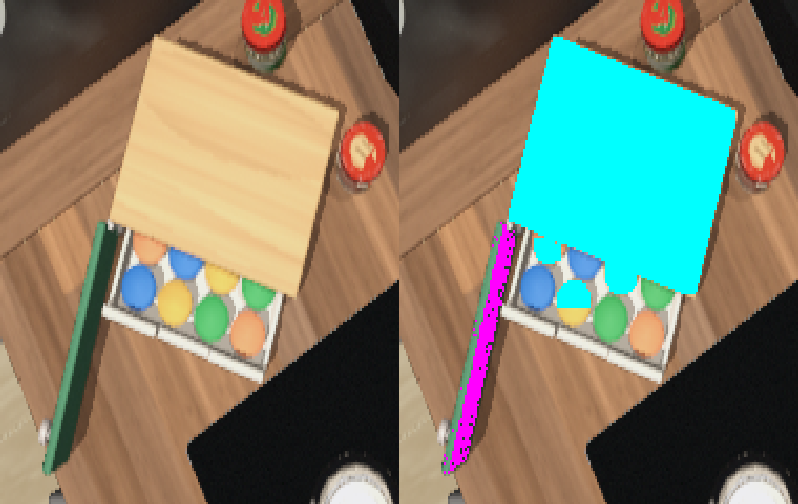

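The crop confirms the cupboard axes: yaw about −17.5°, front middle at (0.500,−0.228), door about 1.5 rad open, tray about 65 mm out. The tool's x axis already lies along the cupboard's outward direction. I'll approach at height with the fingers shut.

>>> apply_moves([
  [-0.0427,-0.037,0,0,0,0,1],
  [-0.0427,-0.037,0,0,0,0,1],
  [-0.0427,-0.037,0,0,0,0,1],
  [-0.0427,-0.037,0,0,0,0,1],
  [-0.0427,-0.037,0,0,0,0,1],
  [-0.0427,-0.037,0,0,0,0,1],
  [-0.0427,-0.037,0,0,0,0,1],
  [-0.0427,-0.037,0,0,0,0,1],
], force=20)

```text
t: 1.15
tcp_pos: [0.4306, 0.1985, 0.2313]
tool_rot: [0.165, 0.986, 0.0, 0.0]
force: [0.6, 0.3, -0.7]
finger_gap: -0.003
gripper_force: 0.0
```

>>> apply_moves([
  [-0.0124,-0.048,0,0,0,0,1],
  [-0.0124,-0.048,0,0,0,0,1],
  [-0.0124,-0.048,0,0,0,0,1],
  [-0.0124,-0.048,0,0,0,0,1],
  [-0.0124,-0.048,0,0,0,0,1],
  [-0.0124,-0.048,0,0,0,0,1],
  [-0.0124,-0.048,0,0,0,0,1],
  [-0.0124,-0.048,0,0,0,0,1],
])

```text
t: 2.15
tcp_pos: [0.3986, -0.1968, 0.2313]
tool_rot: [0.165, 0.986, 0.0, 0.0]
force: [1.8, -0.7, 0.3]
finger_gap: -0.001
gripper_force: 0.0
```

>>> apply_moves([
  [0,0,0.04,0,0,0,1],
  [0,0,0.04,0,0,0,1],
  [0,0,0.04,0,0,0,1],
  [0,0,0.035,0,0,0,1],
  [0,0,0.034,0,0,0,1],
  [0,0,0,0,0,0,1],
])

```text
t: 2.9
tcp_pos: [0.3977, -0.1942, 0.0405]
tool_rot: [0.165, 0.986, 0.001, -0.002]
force: [0.1, 0.4, 0.7]
finger_gap: 0.001
gripper_force: 0.0
```

```bash
python3 - <<'E'
from h import *
im=snapshot("top");cv2.imwrite("pics/t2.png",cv2.resize(im[120:320,120:340],None,fx=2.5,fy=2.5)[:,:,::-1]);im=snapshot("scene");cv2.imwrite("pics/s2.png",im[:,:,::-1]);print(sense()['tcp_pos'],sense()['force'])
E
```

```text
[ 0.39911093 -0.19526293  0.0425946 ] [ 0.34573758 -0.18124874  0.56588268]
```

View pics/s2.png

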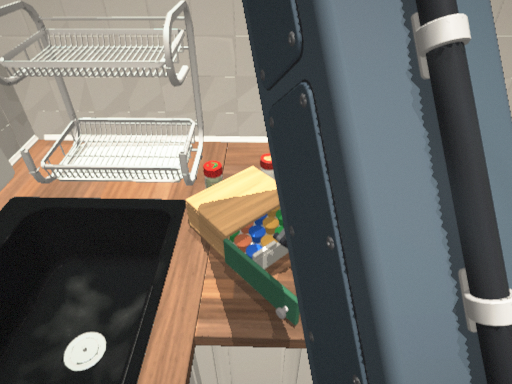

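The arm now hides the right of the scene view, but the door (to (295,320)) and the cupboard look undisturbed. Next I push the tray slowly.

>>> apply_moves([
  [-0.01,0,0,0,0,0,1],
  [-0.01,0,0,0,0,0,1],
  [-0.01,0,0,0,0,0,1],
  [-0.01,0,0,0,0,0,1],
  [-0.01,0,0,0,0,0,1],
  [-0.01,0,0,0,0,0,1],
  [-0.01,0,0,0,0,0,1],
  [-0.01,0,0,0,0,0,1],
])

```text
t: 4.0
tcp_pos: [0.4751, -0.2211, 0.0421]
tool_rot: [0.165, 0.986, 0.0, -0.0]
force: [-1.4, 1.6, 0.0]
finger_gap: 0.002
gripper_force: 0.8
```

>>> apply_moves([
  [-0.003,0,0,0,0,0,1],
  [-0.003,0,0,0,0,0,1],
  [-0.003,0,0,0,0,0,1],
  [0,0,0,0,0,0,1],
])

```text
t: 4.5
tcp_pos: [0.4836, -0.2244, 0.0424]
tool_rot: [0.165, 0.986, -0.0, 0.0]
force: [-1.0, 0.4, -0.9]
finger_gap: -0.001
gripper_force: 0.2
```

```bash
python3 - <<'E'
from h import *
im=snapshot("top");cv2.imwrite("pics/t3.png",cv2.resize(im[120:320,120:340],None,fx=2.5,fy=2.5)[:,:,::-1]);print(sense()['tcp_pos'],sense()['force'])
E
```

```text
[ 0.48352976 -0.22442586  0.04235816] [0.33469491 0.05312286 1.17472641]
```

View pics/t3.png

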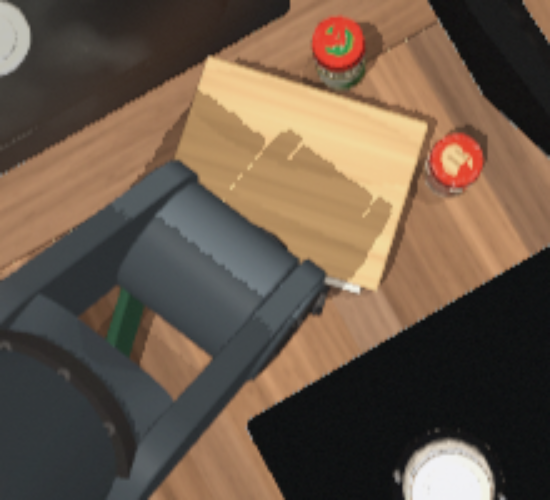

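The tray's white lip still shows near (345,285) in the crop and the cupboard has not moved. I continue in small steps until the force shows it against the stop.

>>> apply_moves([
  [-0.002,0,0,0,0,0,1],
  [-0.002,0,0,0,0,0,1],
  [0,0,0,0,0,0,1],
])

```text
t: 4.92
tcp_pos: [0.4872, -0.2255, 0.0423]
tool_rot: [0.165, 0.986, -0.0, 0.0]
force: [-0.7, 0.3, 0.2]
finger_gap: 0.006
gripper_force: 0.2
```

>>> apply_moves([
  [-0.0015,0,0,0,0,0,1],
  [0,0,0,0,0,0,1],
])

```text
t: 5.18
tcp_pos: [0.4874, -0.2255, 0.0422]
tool_rot: [0.164, 0.986, 0.0, -0.001]
force: [-4.2, -0.7, 1.7]
finger_gap: -0.001
gripper_force: 0.6
```

>>> apply_moves([
  [-0.001,0,0,0,0,0,1],
  [0,0,0,0,0,0,1],
])

```text
t: 5.42
tcp_pos: [0.4876, -0.2254, 0.0421]
tool_rot: [0.164, 0.986, 0.001, -0.002]
force: [-5.9, -0.1, 3.3]
finger_gap: -0.001
gripper_force: 0.5
```

```bash
python3 - <<'E'
from h import *
print(sense()['tcp_pos'],sense()['force'])
E
```

```text
[ 0.48755685 -0.22540757  0.04214896] [-5.94281226 -0.13210206  3.32319266]
```

The tray is on its stop: 6 N with no further motion. I back off, rise, and move over to the door's outer side.

>>> apply_moves([
  [0.01,0,0,0,0,0,1],
  [0.02,0,0,0,0,0,1],
  [0,0,-0.05,0,0,0,1],
  [0,0,-0.05,0,0,0,1],
  [0,0,-0.04,0,0,0,1],
])

```text
t: 6.05
tcp_pos: [0.462, -0.217, 0.1844]
tool_rot: [0.165, 0.986, -0.001, 0.002]
force: [0.3, -0.2, 0.2]
finger_gap: -0.001
gripper_force: 0.0
```

>>> apply_moves([
  [0.02,0.036,0,0,0,0,1],
  [0.02,0.036,0,0,0,0,1],
  [0.02,0.036,0,0,0,0,1],
  [0.02,0.036,0,0,0,0,1],
  [0.005,0.002,0,0,0,0,1],
  [0,0,0,0,0,0,1],
])

```text
t: 6.8
tcp_pos: [0.4285, -0.0509, 0.1826]
tool_rot: [0.164, 0.986, -0.0, 0.001]
force: [-0.3, -0.5, -0.8]
finger_gap: 0.005
gripper_force: 0.0
```

```bash
python3 - <<'E'
from h import *
im=snapshot("top");cv2.imwrite("pics/t4.png",cv2.resize(im[120:320,120:340],None,fx=2.5,fy=2.5)[:,:,::-1]);im=snapshot("scene");cv2.imwrite("pics/s4.png",im[:,:,::-1]);print(sense()['tcp_pos'],sense()['force'])
E
```

```text
[ 0.42904006 -0.05185566  0.18251286] [ 0.18932541 -0.37141484  0.55806996]
```

View pics/t4.png

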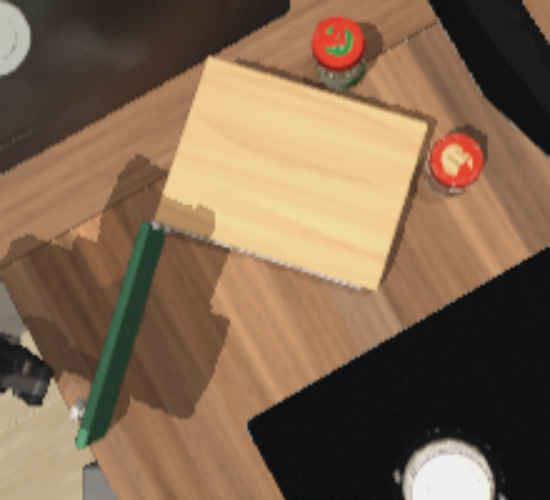

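The tray is flush with the front edge, the door is still open from (150,228) to (88,440) in the crop, and the jars are untouched. I compute the door arc.

```bash
python3 - <<'E'
from h import *
from scipy.spatial.transform import Rotation as Ro
c=[ray("top",(120+(u+.5)/2.5-.5,120+(v+.5)/2.5-.5),.085)[:2] for u,v in[(210,57),(433,122),(378,290),(153,225)]]
c=np.array(c);print(c,[np.linalg.norm(c[i]-c[i-1]) for i in range(4)])
fm=(c[2]+c[3])/2;bm=(c[0]+c[1])/2;ex=(c[0]+c[1]-c[2]-c[3]);ex/=np.linalg.norm(ex);ey=np.array([-ex[1],ex[0]])
print("yaw",np.degrees(np.arctan2(ex[1],ex[0])),"ctr",c.mean(0))
H=c.mean(0)-.076*ex+.099*ey;print("hinge",H)
tip=[ray("top",(120+u/2.5,120+v/2.5),.083)[:2] for u,v in[(77,442),(92,440)]];print("tip",tip)
s=sense();R=Ro.from_quat(s['tool_rot']).as_matrix()[:2,:2];p=s['tcp_pos'][:2]
r=.115;hx,hy=.011,.015
d=np.mean(tip,0)-H
th0=np.arctan2(-d@ex,-d@ey);print("theta",th0)
for k,th in enumerate([th0+.1]+list(np.arange(1.5,-.01,-.1))):
    leaf=-np.cos(th)*ey-np.sin(th)*ex; n=-np.cos(th)*ex+np.sin(th)*ey
    ln=R.T@n; off=.011+abs(ln[0])*hx+abs(ln[1])*hy+(.02 if k==0 else 0)
    q=H+r*leaf+n*off; print(round(th,2),q.round(4),"step tool mm",(R.T@(q-p)*1000).round(1)); p=q
E
```

```text
[[ 0.6714712  -0.18009003]
 [ 0.61451078 -0.37147934]
 [ 0.47229971 -0.32457128]
 [ 0.52660226 -0.13421319]] [np.float64(0.1519595115053784), np.float64(0.1996856496042544), np.float64(0.1497476390245977), np.float64(0.1979519378366081)]
yaw -17.910945784340385 ctr [ 0.57122099 -0.25258846]
hinge [ 0.52935058 -0.13501351]
tip [array([ 0.34574204, -0.07530937]), array([ 0.34742993, -0.08778173])]
theta 1.5428002396822436
1.64 [ 0.4402 -0.0487] step tool mm [-9.5  6.6]
1.5 [ 0.4241 -0.0813] step tool mm [  4.6 -36.1]
1.4 [ 0.4194 -0.0912] step tool mm [  1.2 -10.9]
1.3 [ 0.4156 -0.1017] step tool mm [  0.2 -11.1]
1.2 [ 0.4129 -0.1127] step tool mm [ -0.9 -11.3]
1.1 [ 0.4112 -0.1241] step tool mm [ -2.1 -11.3]
1.0 [ 0.4106 -0.1358] step tool mm [ -3.3 -11.2]
0.9 [ 0.4113 -0.1476] step tool mm [ -4.5 -11. ]
0.8 [ 0.4132 -0.1595] step tool mm [ -5.7 -10.6]
0.7 [ 0.4165 -0.1713] step tool mm [ -6.9 -10.1]
0.6 [ 0.421  -0.1829] step tool mm [-8.  -9.4]
0.5 [ 0.4268 -0.194 ] step tool mm [-9.1 -8.6]
0.4 [ 0.4339 -0.2045] step tool mm [-10.1  -7.7]
0.3 [ 0.4422 -0.2143] step tool mm [-11.   -6.6]
0.2 [ 0.4516 -0.2232] step tool mm [-11.8  -5.4]
0.1 [ 0.462  -0.2311] step tool mm [-12.4  -4. ]
-0.0 [ 0.4728 -0.2376] step tool mm [-12.3  -2.7]
```

>>> apply_moves([
  [0,0,0.05,0,0,0,1],
  [0,0,0.05,0,0,0,1],
  [0,0,0.04,0,0,0,1],
  [-0.002,-0.01,0,0,0,0,1],
  [-0.002,-0.01,0,0,0,0,1],
  [-0.001,-0.0095,0,0,0,0,1],
  [0.001,-0.011,0,0,0,0,1],
  [0,-0.011,0,0,0,0,1],
])

```text
t: 7.9
tcp_pos: [0.4159, -0.1022, 0.0434]
tool_rot: [0.165, 0.986, -0.001, 0.002]
force: [1.7, 0.5, 2.9]
finger_gap: 0.002
gripper_force: 1.1
```

>>> apply_moves([
  [-0.001,-0.0113,0,0,0,0,1],
  [-0.002,-0.0113,0,0,0,0,1],
  [-0.0033,-0.0112,0,0,0,0,1],
  [-0.0045,-0.011,0,0,0,0,1],
  [-0.0057,-0.0106,0,0,0,0,1],
  [-0.0069,-0.0101,0,0,0,0,1],
  [0,0,0,0,0,0,1],
])

```text
t: 8.78
tcp_pos: [0.4166, -0.1717, 0.0422]
tool_rot: [0.165, 0.986, -0.0, 0.001]
force: [1.0, 0.2, -0.6]
finger_gap: 0.002
gripper_force: 0.0
```

```bash
python3 - <<'E'
from h import *
im=snapshot("top");a=cv2.resize(im[120:320,120:340],None,fx=1.8,fy=1.8);im=snapshot("scene");b=cv2.resize(im[120:320,150:370],None,fx=1.8,fy=1.8)
cv2.imwrite("pics/t5.png",np.hstack([a,b])[:,:,::-1]);print(sense()['tcp_pos'],sense()['force'])
E
```

```text
[ 0.41561202 -0.17023815  0.04218476] [-0.18176203  0.52595554 -0.29039507]
```

View pics/t5.png

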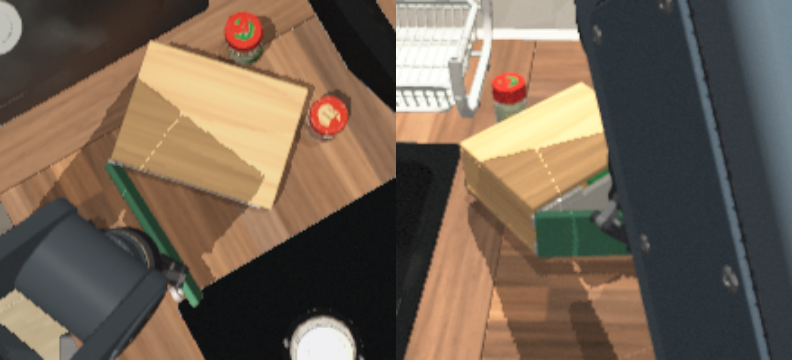

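The door follows the fingers. It's half closed, running from (110,165) to (195,300) in the left crop, and the cupboard and jars have not moved. I continue.

>>> apply_moves([
  [-0.008,-0.0094,0,0,0,0,1],
  [-0.0091,-0.0086,0,0,0,0,1],
  [-0.0101,-0.0077,0,0,0,0,1],
  [-0.011,-0.0066,0,0,0,0,1],
  [-0.0118,-0.0054,0,0,0,0,1],
  [-0.006,-0.002,0,0,0,0,1],
  [-0.004,-0.001,0,0,0,0,1],
  [0,0,0,0,0,0,1],
])

```text
t: 9.88
tcp_pos: [0.4597, -0.2283, 0.0423]
tool_rot: [0.165, 0.986, -0.0, 0.0]
force: [0.1, 0.8, 0.7]
finger_gap: 0.002
gripper_force: 0.0
```

>>> apply_moves([
  [-0.003,0,0,0,0,0,1],
  [-0.003,0,0,0,0,0,1],
  [-0.003,0,0,0,0,0,1],
  [0,0,0,0,0,0,1],
])

```text
t: 10.38
tcp_pos: [0.4684, -0.2315, 0.0424]
tool_rot: [0.165, 0.986, -0.0, 0.0]
force: [0.3, 0.5, 0.6]
finger_gap: -0.001
gripper_force: 0.0
```

>>> apply_moves([
  [-0.002,0,0,0,0,0,1],
  [-0.0015,0,0,0,0,0,1],
  [0,0,0,0,0,0,1],
])

```text
t: 10.75
tcp_pos: [0.4715, -0.2325, 0.0423]
tool_rot: [0.165, 0.986, -0.0, 0.0]
force: [0.8, -0.7, 0.5]
finger_gap: -0.006
gripper_force: 0.0
```

>>> apply_moves([
  [-0.0015,0,0,0,0,0,1],
  [0,0,0,0,0,0,1],
])

```text
t: 11.0
tcp_pos: [0.4727, -0.2329, 0.0423]
tool_rot: [0.165, 0.986, 0.0, -0.0]
force: [-0.8, -0.4, -0.1]
finger_gap: 0.002
gripper_force: 0.0
```

>>> apply_moves([
  [-0.001,0,0,0,0,0,1],
  [0,0,0,0,0,0,1],
])

```text
t: 11.25
tcp_pos: [0.4736, -0.2332, 0.0423]
tool_rot: [0.165, 0.986, 0.0, -0.0]
force: [-0.9, -0.2, -0.1]
finger_gap: -0.003
gripper_force: 0.0
```

>>> apply_moves([
  [-0.0015,0,0,0,0,0,1],
  [0,0,0,0,0,0,1],
])

```text
t: 11.5
tcp_pos: [0.4738, -0.2329, 0.0421]
tool_rot: [0.164, 0.986, 0.001, -0.001]
force: [-4.4, 0.1, 2.0]
finger_gap: 0.0
gripper_force: 0.0
```

>>> apply_moves([
  [-0.0015,0,0,0,0,0,1],
  [0,0,0,0,0,0,1],
])

```text
t: 11.75
tcp_pos: [0.4739, -0.2327, 0.042]
tool_rot: [0.164, 0.986, 0.001, -0.003]
force: [-7.3, 0.4, 4.0]
finger_gap: 0.002
gripper_force: 0.0
```

The door is on its stop (7 N with no motion). I retreat and check.

>>> apply_moves([
  [0.01,0,0,0,0,0,1],
  [0.02,0,0,0,0,0,1],
  [0,0,-0.05,0,0,0,1],
  [0,0,-0.05,0,0,0,1],
  [0,0,-0.04,0,0,0,1],
  [0.03,0.05,-0.02,0,0,0,1],
  [0.02,0.05,0,0,0,0,1],
  [0.0,0.05,0,0,0,0,1],
])

```text
t: 12.75
tcp_pos: [0.4491, -0.0648, 0.203]
tool_rot: [0.165, 0.986, -0.0, 0.001]
force: [1.9, -0.4, -0.3]
finger_gap: 0.001
gripper_force: 0.0
```

>>> apply_moves([
  [0,0.05,0,0,0,0,1],
  [0,0.05,0,0,0,0,1],
  [0,0,0,0,0,0,1],
])

```text
t: 13.12
tcp_pos: [0.4834, 0.0311, 0.2027]
tool_rot: [0.162, 0.987, 0.0, 0.002]
force: [-0.1, -1.2, 0.0]
finger_gap: -0.0
gripper_force: 0.0
```

```bash
python3 - <<'E'
from h import *
im=snapshot("top");a=cv2.resize(im[120:320,120:340],None,fx=1.8,fy=1.8);im=snapshot("scene");b=cv2.resize(im[120:320,150:370],None,fx=1.8,fy=1.8)
cv2.imwrite("pics/t6.png",np.hstack([a,b])[:,:,::-1]);print(sense()['tcp_pos'],sense()['force'],sense()['t'])
E
```

```text
[0.4823093  0.02852648 0.20239335] [ 0.82605617 -0.72039724 -0.12711088] 13.225
```

View pics/t6.png

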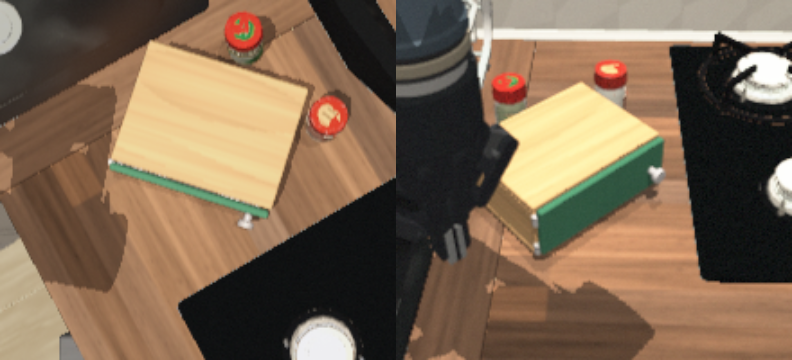

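The door is flush along the front, from (112,165) to (268,212) in the left crop. The cupboard and jars are in place and the robot is clear.

```bash
python3 -c "
from station import *
print(sign_off())"
```

```text
the job is handed in; nothing more can be done
None
```

I pushed the tray in to its stop and then shut the door flush over it. In the last pictures the cupboard and both jars stand where they were. The job is handed in, but no verdict came back.

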